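# Pack the spice tins, wedge the dovetail lid, pin it

## Task

Put every small steel spice tin that is on the counter into the open wooden box. Then lay the dovetailed lid in the box's tapered way, narrow end first, and slide it fully home until it wedges tight with its wide end flush with the box's end; last, take the steel locking pin from its stand and push it down through the hole in the lid into the box until its head sits on the lid. Leave the other things on the counter where they are.

Things in the scene. Friction and masses are not known exactly. Their poses are not given: they have to be found in the camera images.
- box: Open wooden box, fixed, 210 mm long, about 150 mm wide. Origin: centre of its underside; x is the lid's closing direction, from the wide mouth (x = -105 mm) to the narrow end (+105 mm); z up. Wall tops form the ledge the lid slides on, 48 mm above the counter. Lid home: lid frame equals this frame raised 48 mm (it wedges there within 1 mm).
- box_way (a point): Middle of the tapered dovetail way, at ledge height (48 mm up, over the box's origin). A slanted rail along each side leans 20 degrees inward over the lid's edge; rail tops are 63 mm above the counter. Half width of the way at the lid's lower edge: 60 mm - 0.06 x (x in the box frame).
- box_in (a point): Centre of the cavity's floor, 8 mm above the counter, 15 mm towards +x from the box's origin. The cavity runs 80 mm to either side along x (-65 to +95 mm in the box frame), half width 48 mm - 0.06 x, 40 mm deep to the ledge.
- box_bore (a point): Mouth of an upright bore of about 19 mm diameter, 40 mm deep, in the 40 mm thick block at the mouth end, on the ledge at box x = -85 mm, y = 0: the pin's end goes in here.
- lid: Loose wooden lid, 210 mm long, 12 mm thick, about 180 g, tapered in plan: half width of lower edge 60 mm - 0.06 x (66 mm at the wide end, 54 mm at the narrow). Dovetailed edges, 20 degrees, narrower on top. Origin: centre of its underside; x to the narrow end, z up. More than 85 mm short of home it can be lowered straight down between the rails; it may rub on a rail at 5 to 10 N on the way; 15 to 20 N wedges it.
- lid_grip (a point): Middle of the ridge handle on the lid's top centre, 26 mm above its underside. Ridge: 60 mm long (along the lid's x), 14 mm thick (along y), from 12 to 39 mm above the underside.
- lid_hole (a point): Centre of the upper mouth of the 12 mm diameter hole through the lid, 85 mm from the lid's centre towards its wide end, 12 mm above its underside. It lies over the box's bore when the lid is home.
- pin: Steel locking pin, 50 g: cylindrical head 16 mm diameter and 34 mm high, below it a shank 8 mm diameter and 38 mm long with a tapered tip. Origin: centre of the head's underside (where the shank begins), z along the pin towards the head. It starts upright in the stand, head up, the head's underside on the stand's top. Seated, its head's underside rests on the lid's top (60 mm above the counter).
- stand: Fixed dark wooden block 44 x 44 x 45 mm with an upright hole of 13 mm diameter that holds the pin. Origin: centre of its underside.
- tin1: Small plain steel spice tin, cylinder 34 mm diameter, 34 mm high, 60 g. Origin: its centre, z along its axis. May be absent. It may stand anywhere in the box's cavity.
- tin2: Small plain steel spice tin, cylinder 34 mm diameter, 34 mm high, 60 g. Origin: its centre, z along its axis. May be absent. It may stand anywhere in the box's cavity.
- tin3: Small plain steel spice tin, cylinder 34 mm diameter, 34 mm high, 60 g. Origin: its centre, z along its axis. May be absent. It may stand anywhere in the box's cavity.
- tin4: Small plain steel spice tin, cylinder 34 mm diameter, 34 mm high, 60 g. Origin: its centre, z along its axis. May be absent. It may stand anywhere in the box's cavity.
- rolling_pin: Clear acrylic rolling pin, 48 mm diameter, 420 mm long, at the right; leave alone. Origin: underside centre.
- bowl: White plastic bowl with snap lid, 128 mm diameter, 73 mm high; leave alone. Origin: underside centre.
- fork: Steel fork 190 mm long lying flat; leave alone. Origin near its middle.
- ramekin: White ceramic ramekin 86 mm diameter, 45 mm high; leave alone. Origin: underside centre.
- mug: Mug 80 mm diameter, 90 mm high; leave alone. Origin: underside centre.
- spatula: Kitchen spatula lying flat; leave alone.
- jar: Glass jar 60 mm diameter, 90 mm high; leave alone. Origin: underside centre.
Things that resemble listed ones, but are neither listed nor needed, are in the scene too. What is shaped like the tin1 but blue, orange or pink is not meant.

How it is judged:
By the outcome, as a careful person would: the job done as asked, in the order asked, and still so for the second after the job is handed in, with the robot touching nothing.
Of tin1, tin2, tin3, tin4 only 3 to 4 are there at a start; the rules pass over those that are not, and their reading is None.
At some moment in a run one of tin1, tin2, tin3, tin4 may be knocked a few centimetres aside while the robot is not near it.
It also fails if it takes over 208 s, if anything falls off the work surface, if the arm or the gripper's body presses on something with over 40 N, if the wrist force passes 120 N, or if a joint passes its speed limit or range.

## Robot

A 6-joint arm with a two-finger parallel gripper is mounted at the origin on the work surface. World frame = base frame: x ahead of the robot, y to its left, z up, the work surface at z = 0. Lengths are in m, angles in rad, forces in N, time in s.
With the tool pointing down it reaches from about 0.35 to 0.85 m from the base axis. Payload 8.1 kg.
Tool frame: the origin (TCP) lies on the centre line of the jaws, within the pads' length; the fingertips stand env.tips_ahead ahead of it and the grasp point (between the pads) lies 3 mm ahead of it (env.tips_ahead is the distance from the TCP to the fingertips, in m); z points along the fingers, y is the direction in which the jaws open and shut (so a half turn about z gives the same grasp; the last joint's range is limited). The gripper opens to 93 mm and grips with 3 to 60 N. Pads are 15 mm wide; open, the fingers measure 128 mm over their backs; the gripper's body (75 mm by 188 mm) begins 65 mm behind the grasp point.
Start: joints at [-1.383, 0.13, 1.488, -0, 1.523, -0.085], TCP at [0.162, -0.578, 0.241] pointing down, gripper open.
Joint ranges: [-2.96, 2.96], [-0.89, 2.26], [0.02, 2.5], [-1.34, 4.48], [0, 2.73], [-2.66, 2.66]. Speed limits (rad/s): [2.39, 2.39, 2.79, 3.14, 3.14, 3.14].

## Interface

Orientations are given as a unit quaternion [x, y, z, w].
In Python, from plant import env gives the robot as it stands.
- The arm moves only by the shell command python3 -m crank 'ROWS'. ROWS is JSON, a list that holds one entry, the list of rows, each a list of 7 numbers: the shift along the tool's x, y, z in units of 30 mm (1.0 is 30 mm), then the turn, a rotation vector about the tool's x, y, z in units of 5 degrees (1.0 is 5 degrees), then the gripper's target within -1 to 1 (fully open at 1, half-way at 0, shut at -1). In form: [[[tx, ty, tz, ax, ay, az, fingers], ...]]. A call has 1 to 12 rows; each row is the pose to reach, as a shift and turn from the pose commanded when the call began, along the tool's axes at that moment; what a row does not reach only later rows make up. A row lasts 1/10 s, in which the tool goes at most 50 mm and 8.59 degrees, less where a joint would pass 70% of its speed; a pose out of reach is approached as far as the arm can. A call with a gripper value outside its range is refused whole. The fingers move at their own pace and stop on an object; the grip force is fixed at half the most. Time passes only in rows, so rows that repeat a pose let the fingers close. It gives the time, the measured TCP pose, the force and the opening at its end, in the units of the state.
- env.observe(): the state, without advancing time (a new reading comes with each control period).
- env.read_camera(name): name is "scene" or "top" or "wrist"; returns a dict with "frame" (420x560x3 uint8, red, green, blue), "depth" (420x560 float32, m along the optical axis (not along the pixel's ray), 0 where there is no reading), "K" (3x3 intrinsics, pixels), "R" (3x3) and "t" (3): a world point X has camera coordinates R X + t; the wrist camera has in their place "hand_eye" (4x4, takes a point from camera to tool coordinates, whose origin is the TCP and whose axes are the flange's). Camera axes: x right, y down, z forward; pixel columns grow to the right and rows downward; lengths in m; the calibration is good to about 2 mm. A picture is of the moment at which its call begins: read the wrist's pose just before it.
- env.hand_in(): hands the job in, once; it reports no verdict.
The state is a dict: "t": time; "q": joint angles; "qvel": joint speeds; "effort": joint torques, N m; "ee_pos": TCP position; "tcp_rot": TCP orientation; "wrist_force": force on the tool from outside, world axes, zero at the start; "torque": the same for the moment, N m; "grip_width": finger opening in m.
Only numpy, scipy, OpenCV 4.12 (cv2) and the standard library are available. Lean on these libraries where they do the work, as an engineer would, in place of code of your own. Each camera call takes 0.05 s, during which the arm holds its last target. There are 200 camera calls.

## Working session

There is one attempt and no reset: what is moved stays moved. The work goes in short steps, Python scripts to look and compute and a shell command to move; the robot and the scene stay as the last step left them, time stands still between calls to the robot, and variables do not carry over. Pictures are saved under pics/ and viewed, about 12 in all and at most 16, crops included, and the job is handed in when it is done.

```bash
ls; mkdir -p pics
cat > h.py <<'E'
import numpy as np, cv2
from scipy.spatial.transform import Rotation as Rn
from plant import env
def cam(n):
    s=env.observe(); c=env.read_camera(n)
    if n=="wrist":
        T=np.eye(4);T[:3,:3]=Rn.from_quat(s["tcp_rot"]).as_matrix();T[:3,3]=s["ee_pos"]
        M=T@np.array(c["hand_eye"]); c["M"]=M
    else:
        M=np.eye(4);R=np.array(c["R"]);M[:3,:3]=R.T;M[:3,3]=-R.T@np.array(c["t"]);c["M"]=M
    d=c["depth"];K=np.array(c["K"]);v,u=np.mgrid[:d.shape[0],:d.shape[1]]
    P=np.stack([(u-K[0,2])/K[0,0]*d,(v-K[1,2])/K[1,1]*d,d],-1)
    c["P"]=P@M[:3,:3].T+M[:3,3]; c["P"][d==0]=np.nan
    return c
def atz(c,u,v,z):
    K=np.array(c["K"]);r=c["M"][:3,:3]@np.array([(u-K[0,2])/K[0,0],(v-K[1,2])/K[1,1],1]);o=c["M"][:3,3]
    return o+r*(z-o[2])/r[2]
def save(c,name,s=1,crop=None):
    im=c["frame"][...,::-1]
    if crop: x0,y0,x1,y1=crop; im=im[y0:y1,x0:x1]
    cv2.imwrite(f"pics/{name}.png",cv2.resize(im,None,fx=s,fy=s,interpolation=cv2.INTER_CUBIC))
def st():
    s=env.observe();print("t",round(s["t"],2),"p",np.round(s["ee_pos"],4),"eul",np.round(Rn.from_quat(s["tcp_rot"]).as_euler("ZYX",degrees=True),2),"F",np.round(s["wrist_force"],1),"w",round(s["grip_width"],4),"q6",np.round(s["q"][5],2))
def rel(p,yaw=None):
    "rows units to move TCP to p (world), yaw of tool y axis mod 180 optional"
    s=env.observe();R=Rn.from_quat(s["tcp_rot"]).as_matrix()
    d=R.T@(np.array(p)-s["ee_pos"])/0.03
    return np.round(d,3)
E
python3 - <<'E'
from h import *
c=cam("top");save(c,"top",1.4);np.savez("top.npz",**{k:c[k] for k in("P","frame","M","K")})
s=cam("scene");save(s,"scene",1.4);st();print(env.tips_ahead)
E
```

```text
pics
t 0.1 p [ 0.1616 -0.5773  0.2397] eul [ 1.5630e+01 -1.0000e-02 -1.7991e+02] F [-0.2 -0.9  0.1] w 0.093 q6 -0.09
0.022
```

View pics/top.png

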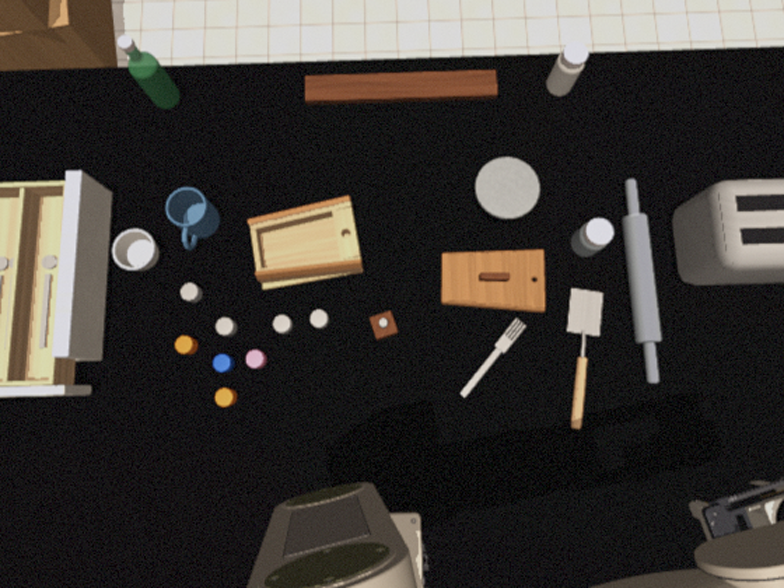

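View pics/scene.png

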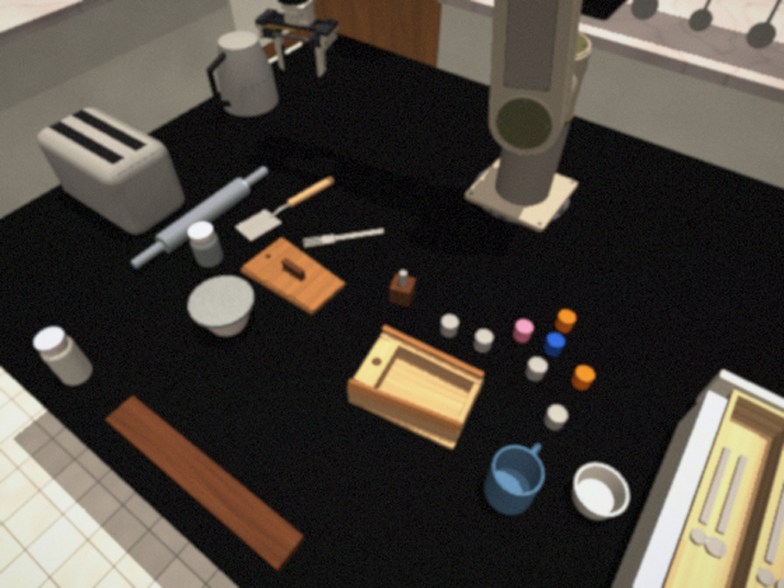

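The top view shows four plain grey tins at (190,292), (225,326), (282,324) and (319,318). The lookalikes are orange (186,345), blue (222,363), pink (255,359) and orange (225,397). The box's bore is on the right at (346,232), and the lid's hole is on the right at (534,279). The pin and stand are at (383,323). Next I'll measure these and confirm the tins in a crop.

Run:
```python
from h import *
d=np.load("top.npz");P=d["P"];F=d["frame"]
c=dict(frame=F);save(c,"crop",4,(110,185,300,300))
def blob(u,v,r,z0,z1):
    u/=1.4;v/=1.4
    m=np.zeros(P.shape[:2],bool);m[int(v-r):int(v+r)+1,int(u-r):int(u+r)+1]=1
    return m&(P[...,2]>z0)&(P[...,2]<z1)
for n,u,v in [("t1",190,292),("t2",225,326),("t3",282,324),("t4",319,318)]:
    m=blob(u,v,9,.024,.045);q=P[m];vv,uu=np.nonzero(m)
    print(n,m.sum(),np.round((q.min(0)+q.max(0))/2,4),np.round(np.ptp(q,0),3),np.median(q[:,2]).round(4), F[m].mean(0).astype(int))
m=blob(383,323,16,.06,.1);q=P[m];print("pin",np.round(np.median(q,0),4),np.round(np.ptp(q,0),3))
m=blob(383,323,16,.038,.052);q=P[m];print("stand",np.round((q.min(0)+q.max(0))/2,4),cv2.minAreaRect(q[:,:2].astype(np.float32)))
m=blob(493,280,42,.006,.018);q=P[m];r=cv2.minAreaRect(q[:,:2].astype(np.float32)*1000);print("lid",r,np.median(q[:,2]))
m=blob(493,277,18,.03,.05);q=P[m];print("ridge",cv2.minAreaRect(q[:,:2].astype(np.float32)*1000),np.median(q[:,2]))
m=blob(305,242,48,.056,.07);q=P[m];print("rails",cv2.minAreaRect(q[:,:2].astype(np.float32)*1000),np.median(q[:,2]))
m=blob(305,242,48,.04,.054);q=P[m];print("ledge",cv2.minAreaRect(q[:,:2].astype(np.float32)*1000),np.median(q[:,2]))
cc=dict(M=d["M"],K=d["K"])
print("bore",atz(cc,346/1.4,232/1.4,.048),"lidhole",atz(cc,534/1.4,279/1.4,.012))
print("cavity floor",np.nanmedian(P[int(245/1.4),int(290/1.4)]))
```

```text
t1 126 [0.5515 0.3442 0.0328] [0.033 0.032 0.017] 0.0339 [193 185 177]
t2 124 [0.4792 0.2707 0.0324] [0.034 0.035 0.014] 0.0341 [198 190 181]
t3 123 [0.4802 0.1558 0.0339] [0.031 0.034 0.015] 0.034 [204 196 187]
t4 119 [0.4895 0.0811 0.0331] [0.032 0.032 0.016] 0.0342 [206 198 189]
pin [ 0.4698 -0.047   0.0787] [0.015 0.014 0.023]
stand [ 0.4703 -0.0476  0.0443] ((0.47140878438949585, -0.047352053225040436), (0.04389305040240288, 0.044012364000082016), 17.424407958984375)
lid ((561.062255859375, -281.5874328613281), (223.67588806152344, 245.1167449951172), 86.34388732910156) 0.011912750789053517
ridge ((564.3672485351562, -274.56634521484375), (57.88761520385742, 14.657822608947754), 87.04230499267578) 0.03865834755437958
rails ((645.9179077148438, 107.49200439453125), (142.90618896484375, 209.8560333251953), 8.43137264251709) 0.06314592020723175
ledge ((644.2094116210938, 107.90042114257812), (142.35739135742188, 210.97555541992188), 7.848047256469727) 0.047802056164257145
bore [0.66002631 0.02219894 0.048     ] lidhole [ 0.55872999 -0.36053908  0.012     ]
cavity floor 0.14337239107904437
```

View pics/crop.png

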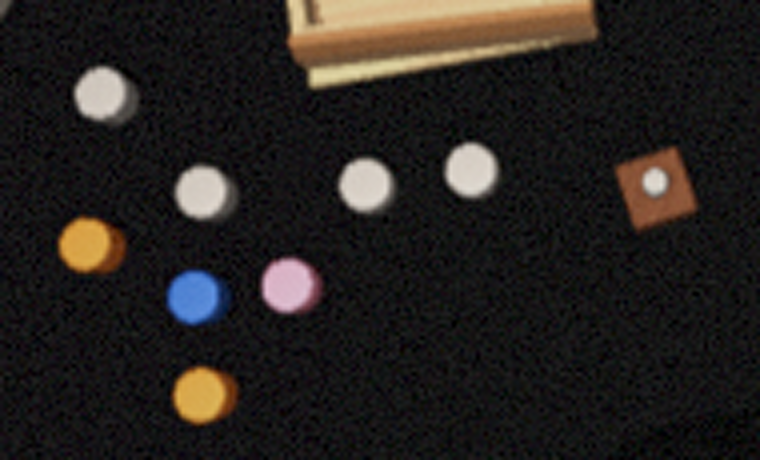

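Confirmed: the four grey tins at crop positions (102,93), (203,192), (366,185) and (471,170) match the description, and the coloured ones don't. They are all 34 mm tall and about 33 mm wide. Next I'll make a planner for the shifts, then move.

```bash
cat >> h.py <<'E'
def plan(*wps):
    "wps: (x,y,z,yaw of tool x deg); prints tool-frame shifts/turn, each from the previous waypoint"
    s=env.observe();p=np.array(s["ee_pos"]);y=Rn.from_quat(s["tcp_rot"]).as_euler("ZYX",degrees=True)[0]
    for w in wps:
        R=Rn.from_euler("ZYX",[y,0,180],degrees=True).as_matrix()
        print(w,"->",np.round(R.T@(np.array(w[:3])-p)/.03,3),"az",round((y-w[3])/5,3)); p=np.array(w[:3]);y=w[3]
E
python3 - <<'E'
from h import *
# box frame: fit ledge+rails outer outline
d=np.load("top.npz");P=d["P"].reshape(-1,3)
m=(abs(P[:,0]-.645)<.13)&(abs(P[:,1]-.107)<.14)&(P[:,2]>.058)&(P[:,2]<.068);q=P[m,:2]
c0=np.array([.645,.1077]);th=np.radians(98.2);
for it in range(3):
    ex=np.array([np.cos(th),np.sin(th)]);ey=np.array([-ex[1],ex[0]])
    X=(q-c0)@ex;Y=(q-c0)@ey;e=[]
    for sg in(1,-1):
        b=[];
        for x in np.arange(-90,91,10)/1000:
            k=(abs(X-x)<.006)&(sg*Y>0)
            if k.sum()>3:b.append((x,np.mean(Y[k])))
        b=np.array(b);e.append(np.polyfit(b[:,0],b[:,1],1))
    print(np.degrees(th),e,np.percentile(X,[1,99]));th+=np.arctan((e[0][0]+e[1][0])/2);c0=c0+ey*(e[0][1]+e[1][1])/2
print("box",c0,np.degrees(th))
plan((.4895,.0811,.15,8.3),(.4895,.0811,.028,8.3))
E
```

```text
98.2 [array([-0.05280057,  0.05903745]), array([ 0.07012431, -0.06299292])] [-0.10335253  0.10305328]
98.69627625555025 [array([-0.06131265,  0.06101509]), array([ 0.06127722, -0.06097379])] [-0.10307977  0.10311222]
98.69526144880486 [array([-0.06129496,  0.06099444]), array([ 0.06129496, -0.06099444])] [-0.10308094  0.1031123 ]
box [0.64693711 0.10797896] 98.69526152544218
(0.4895, 0.0811, 0.15, 8.3) -> [ 16.44  -18.191   2.99 ] az 1.466
(0.4895, 0.0811, 0.028, 8.3) -> [ 0.    -0.     4.067] az 0.0
```

```bash
python3 -m crank '[[[8,-9,0,0,0,1.4,0.3],[8,-9,0,0,0,1.4,0.3],[8,-9,0,0,0,1.4,0.3],[8,-9,0,0,0,1.4,0.3],[8,-9,0,0,0,1.4,0.3],[8,-9,0,0,0,1.4,0.3],[8,-9,0,0,0,1.4,0.3],[8,-9,0,0,0,1.4,0.3],[8,-9,0,0,0,1.4,0.3],[8,-9,0,0,0,1.4,0.3],[8,-9,0,0,0,1.4,0.3]]]'
python3 - <<'E'
from h import *
st();plan((.4895,.0811,.15,8.7),(.4895,.0811,.028,8.7))
E
```

```text
t: 1.2
ee_pos: [0.3194, -0.2544, 0.2405]
tcp_rot: [0.997, 0.074, -0.0, 0.0]
wrist_force: [-0.6, -0.7, -0.2]
grip_width: 0.0606
t 1.2 p [ 0.3194 -0.2544  0.2405] eul [8.53e+00 3.00e-02 1.80e+02] F [-0.6 -0.7 -0.2] w 0.0606 q6 0.62
(0.4895, 0.0811, 0.15, 8.7) -> [  7.265 -10.217   3.016] az -0.033
(0.4895, 0.0811, 0.028, 8.7) -> [ 0.    -0.     4.067] az 0.0
```

```bash
python3 -m crank '[[[7.26,-10.22,3,0,0,-0.03,0.3],[7.26,-10.22,3,0,0,-0.03,0.3],[7.26,-10.22,3,0,0,-0.03,0.3],[7.26,-10.22,3,0,0,-0.03,0.3],[7.26,-10.22,3,0,0,-0.03,0.3],[7.26,-10.22,3,0,0,-0.03,0.3],[7.26,-10.22,3,0,0,-0.03,0.3],[7.26,-10.22,3,0,0,-0.03,0.3],[7.26,-10.22,3,0,0,-0.03,0.3],[7.26,-10.22,3,0,0,-0.03,0.3],[7.26,-10.22,3,0,0,-0.03,0.3],[7.26,-10.22,3,0,0,-0.03,0.3]]]'
cat >> h.py <<'E'
def tops(c,z,dz=.006,xy=None,r=.06,amin=60):
    "centres of flat tops near height z"
    P=c["P"];m=(abs(P[...,2]-z)<dz)
    if xy is not None: m&=np.hypot(P[...,0]-xy[0],P[...,1]-xy[1])<r
    n,L,S,_=cv2.connectedComponentsWithStats(m.astype(np.uint8))
    for i in range(1,n):
        if S[i,4]>amin:
            q=P[L==i];(cx,cy),rr=cv2.minEnclosingCircle(q[:,:2].astype(np.float32))
            print("  top",np.round([cx,cy,rr],4),np.round(q.mean(0),4),S[i,4],c["frame"][L==i].mean(0).astype(int))
E
python3 - <<'E'
from h import *
st();c=cam("wrist");tops(c,.034);save(c,"w1")
plan((.4895,.0811,.028,8.7))
E
```

```text
t: 2.4
ee_pos: [0.4896, 0.0811, 0.151]
tcp_rot: [0.997, 0.075, 0.0, 0.0]
wrist_force: [-0.9, 0.7, 1.2]
grip_width: 0.0605
t 2.4 p [0.4896 0.0811 0.151 ] eul [ 8.6500e+00 -3.0000e-02  1.7998e+02] F [-0.9  0.7  1.2] w 0.0605 q6 1.48
  top [0.6054 0.1969 0.013 ] [0.6054 0.1964 0.0341] 274 [124  92  58]
  top [0.6246 0.0375 0.0173] [0.6249 0.0375 0.0344] 247 [145 111  68]
  top [0.479  0.2693 0.0179] [0.4802 0.2677 0.0342] 1835 [212 204 188]
  top [0.4814 0.1549 0.0178] [0.4819 0.1541 0.0343] 1623 [208 202 187]
  top [0.4893 0.0806 0.0173] [0.4904 0.0808 0.0343] 1573 [152 144 130]
  top [ 0.4711 -0.0487  0.031 ] [ 0.4809 -0.0363  0.0341] 609 [57 38 27]
  top [0.4057 0.273  0.0184] [0.4079 0.2714 0.0341] 1516 [ 43 110 208]
  top [0.4125 0.2081 0.0177] [0.415  0.207  0.0341] 1374 [227 168 193]
(0.4895, 0.0811, 0.028, 8.7) -> [-4.000e-03  6.000e-03  4.104e+00] az -0.009
```

View pics/w1.png

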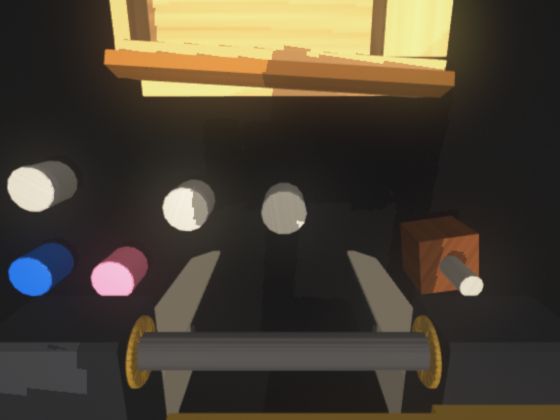

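The wrist view shows tin4 at (285,208), midway between the jaws. It reads (0.489, 0.081), which agrees with the top view to about 1 mm. Now I'll grasp it.

```bash
python3 -m crank '[[[0,0.01,2.6,0,0,0,0.3],[0,0.01,2.6,0,0,0,0.3],[0,0.01,2.6,0,0,0,0.3],[0,0.01,4.1,0,0,0,0.3],[0,0.01,4.1,0,0,0,0.3],[0,0.01,4.1,0,0,0,0.3],[0,0.01,4.1,0,0,0,-1],[0,0.01,4.1,0,0,0,-1],[0,0.01,4.1,0,0,0,-1],[0,0.01,4.1,0,0,0,-1],[0,0.01,4.1,0,0,0,-1]]]'
python3 -m crank '[[[0,0,-4,0,0,0,-1],[0,0,-4,0,0,0,-1],[0,0,-4,0,0,0,-1],[0,0,-4,0,0,0,-1]]]'
python3 - <<'E'
from h import *
st()
B=np.array([.6469,.1080]);t=np.radians(98.7);ex=np.array([np.cos(t),np.sin(t)]);ey=np.array([-ex[1],ex[0]])
W=lambda x,y:B+ex*x+ey*y
p=W(.05,-.022);print(p)
plan((*p,.15,8.7),(*p,.038,8.7))
E
```

```text
t: 3.55
ee_pos: [0.4903, 0.0824, 0.0288]
tcp_rot: [0.997, 0.077, 0.001, 0.0]
wrist_force: [-1.0, 0.1, 7.2]
grip_width: 0.0334
t: 3.95
ee_pos: [0.4922, 0.0826, 0.1522]
tcp_rot: [0.997, 0.077, 0.004, 0.0]
wrist_force: [-0.3, -0.6, -1.7]
grip_width: 0.0337
t 3.95 p [0.4922 0.0826 0.1522] eul [  8.79  -0.44 179.96] F [-0.3 -0.6 -1.7] w 0.0337 q6 1.48
[0.66108382 0.16075243]
(np.float64(0.6610838244974301), np.float64(0.160752432385873), 0.15, 8.7) -> [ 5.96  -1.714  0.074] az 0.017
(np.float64(0.6610838244974301), np.float64(0.160752432385873), 0.038, 8.7) -> [ 0.    -0.     3.733] az 0.0
```

```bash
python3 -m crank '[[[5.98,-1.72,0,0,0,0,-1],[5.98,-1.72,0,0,0,0,-1],[5.98,-1.72,0,0,0,0,-1],[5.98,-1.72,0,0,0,0,-1],[5.98,-1.72,0,0,0,0,-1],[5.98,-1.72,0,0,0,0,-1],[5.98,-1.72,0,0,0,0,-1]]]'
python3 -m crank '[[[0,0,2.5,0,0,0,-1],[0,0,2.5,0,0,0,-1],[0,0,2.5,0,0,0,-1],[0,0,3.75,0,0,0,-1],[0,0,3.75,0,0,0,-1],[0,0,3.75,0,0,0,-1],[0,0,3.75,0,0,0,0],[0,0,3.75,0,0,0,0],[0,0,3.75,0,0,0,0]]]'
python3 -m crank '[[[0,0,-3.75,0,0,0,0],[0,0,-3.75,0,0,0,0],[0,0,-3.75,0,0,0,0],[0,0,-3.75,0,0,0,0.3],[0,0,-3.75,0,0,0,0.3]]]'
python3 - <<'E'
from h import *
st();c=cam("wrist");tops(c,.042,.004,(.647,.11),.12)
plan((.4814,.1549,.15,8.7))
E
```

```text
t: 4.65
ee_pos: [0.6575, 0.1603, 0.1463]
tcp_rot: [0.997, 0.077, -0.001, 0.0]
wrist_force: [0.4, -0.2, -1.3]
grip_width: 0.0334
t: 5.55
ee_pos: [0.6594, 0.1608, 0.0364]
tcp_rot: [0.997, 0.077, 0.001, -0.0]
wrist_force: [-0.2, -0.2, -0.2]
grip_width: 0.046
t: 6.05
ee_pos: [0.6584, 0.1607, 0.1468]
tcp_rot: [0.997, 0.077, -0.0, 0.0]
wrist_force: [-0.3, -0.7, -0.3]
grip_width: 0.0576
t 6.05 p [0.6584 0.1607 0.1468] eul [ 8.78e+00  4.00e-02 -1.80e+02] F [-0.3 -0.7 -0.3] w 0.0576 q6 1.58
  top [0.6601 0.0431 0.0483] [0.6628 0.0434 0.042 ] 605 [124  94  59]
  top [0.6459 0.2027 0.0281] [0.6489 0.2031 0.0422] 145 [134 101  65]
  top [0.6603 0.1604 0.0176] [0.661  0.1607 0.0424] 1692 [172 156 135]
  top [0.6596 0.0212 0.0095] [0.657  0.0162 0.0422] 186 [148 114  69]
  top [0.5951 0.1488 0.0468] [0.5954 0.1494 0.042 ] 651 [133  98  63]
(0.4814, 0.1549, 0.15, 8.7) -> [-5.834 -0.71  -0.154] az 0.016
```

```bash
python3 -m crank '[[[-5.83,-0.71,-0.15,0,0,0,0.3],[-5.83,-0.71,-0.15,0,0,0,0.3],[-5.83,-0.71,-0.15,0,0,0,0.3],[-5.83,-0.71,-0.15,0,0,0,0.3],[-5.83,-0.71,-0.15,0,0,0,0.3],[-5.83,-0.71,-0.15,0,0,0,0.3],[-5.83,-0.71,-0.15,0,0,0,0.3]]]'
python3 - <<'E'
from h import *
st();c=cam("wrist");tops(c,.034,.005,(.47,.2),.2,1000)
plan((.4814,.1549,.028,8.7))
E
```

```text
t: 6.8
ee_pos: [0.4832, 0.155, 0.1514]
tcp_rot: [0.997, 0.076, -0.0, 0.0]
wrist_force: [0.5, -0.2, -0.0]
grip_width: 0.0603
t 6.8 p [0.4832 0.155  0.1514] eul [8.7700e+00 5.0000e-02 1.7999e+02] F [ 0.5 -0.2 -0. ] w 0.0603 q6 1.63
  top [0.5513 0.3428 0.018 ] [0.5517 0.3414 0.0344] 2285 [214 206 189]
  top [0.4792 0.2695 0.0175] [0.48   0.2686 0.0344] 1688 [225 218 203]
  top [0.4808 0.155  0.0175] [0.4817 0.155  0.0344] 1549 [152 145 130]
  top [0.4443 0.3496 0.0183] [0.4458 0.3483 0.0343] 1663 [228 150  10]
  top [0.4064 0.2732 0.0176] [0.4087 0.2725 0.0343] 1319 [ 51 118 217]
(0.4814, 0.1549, 0.028, 8.7) -> [-0.067 -0.007  4.119] az 0.012
```

```bash
python3 -m crank '[[[-0.06,0,2.6,0,0,0,0.3],[-0.06,0,2.6,0,0,0,0.3],[-0.06,0,2.6,0,0,0,0.3],[-0.06,0,4.1,0,0,0,0.3],[-0.06,0,4.1,0,0,0,0.3],[-0.06,0,4.1,0,0,0,0.3],[-0.06,0,4.1,0,0,0,-1],[-0.06,0,4.1,0,0,0,-1],[-0.06,0,4.1,0,0,0,-1],[-0.06,0,4.1,0,0,0,-1],[-0.06,0,4.1,0,0,0,-1]]]'
python3 -m crank '[[[0,0,-4,0,0,0,-1],[0,0,-4,0,0,0,-1],[0,0,-4,0,0,0,-1],[0,0,-4,0,0,0,-1],[4.48,0.72,-4,0,0,0,-1],[4.48,0.72,-4,0,0,0,-1],[4.48,0.72,-4,0,0,0,-1],[4.48,0.72,-4,0,0,0,-1],[4.48,0.72,-4,0,0,0,-1],[4.48,0.72,-4,0,0,0,-1]]]'
python3 - <<'E'
from h import *
st()
plan((.6176,.1541,.038,8.7),(.6176,.1541,.15,8.7),(.4792,.2695,.15,8.7))
E
```

```text
t: 7.95
ee_pos: [0.4818, 0.155, 0.0303]
tcp_rot: [0.997, 0.077, 0.001, -0.0]
wrist_force: [-0.4, -0.1, 6.4]
grip_width: 0.0335
t: 8.95
ee_pos: [0.6156, 0.154, 0.1478]
tcp_rot: [0.997, 0.077, -0.001, 0.0]
wrist_force: [-0.2, -0.0, -0.1]
grip_width: 0.0336
t 8.95 p [0.6156 0.154  0.1478] eul [ 8.7900e+00  1.4000e-01 -1.7999e+02] F [-0.2 -0.  -0.1] w 0.0336 q6 1.58
(0.6176, 0.1541, 0.038, 8.7) -> [0.066 0.007 3.66 ] az 0.018
(0.6176, 0.1541, 0.15, 8.7) -> [ 0.     0.    -3.733] az 0.0
(0.4792, 0.2695, 0.15, 8.7) -> [-3.978 -4.5   -0.   ] az 0.0
```

```bash
python3 -m crank '[[[0.05,0,2.5,0,0,0,-1],[0.05,0,2.5,0,0,0,-1],[0.05,0,2.5,0,0,0,-1],[0.05,0,3.67,0,0,0,-1],[0.05,0,3.67,0,0,0,-1],[0.05,0,3.67,0,0,0,-1],[0.05,0,3.67,0,0,0,0],[0.05,0,3.67,0,0,0,0],[0.05,0,3.67,0,0,0,0]]]'
python3 -m crank '[[[0,0,-3.75,0,0,0,0],[0,0,-3.75,0,0,0,0],[0,0,-3.75,0,0,0,0],[-3.98,-4.5,-3.75,0,0,0,0.3],[-3.98,-4.5,-3.75,0,0,0,0.3],[-3.98,-4.5,-3.75,0,0,0,0.3],[-3.98,-4.5,-3.75,0,0,0,0.3],[-3.98,-4.5,-3.75,0,0,0,0.3],[-3.98,-4.5,-3.75,0,0,0,0.3],[-3.98,-4.5,-3.75,0,0,0,0.3],[-3.98,-4.5,-3.75,0,0,0,0.3]]]'
python3 - <<'E'
from h import *
st();c=cam("wrist");tops(c,.034,.005,(.47,.25),.15,1000)
tops(c,.042,.004,(.64,.16),.05,400)
plan((.4792,.2695,.028,8.7))
E
```

```text
t: 9.85
ee_pos: [0.6194, 0.1544, 0.0406]
tcp_rot: [0.997, 0.077, 0.001, -0.0]
wrist_force: [-0.5, 0.8, 1.1]
grip_width: 0.046
t: 10.95
ee_pos: [0.481, 0.2686, 0.1516]
tcp_rot: [0.997, 0.076, 0.0, 0.0]
wrist_force: [0.9, -0.1, 0.0]
grip_width: 0.0604
t 10.95 p [0.481  0.2686 0.1516] eul [ 8.6900e+00 -2.0000e-02  1.7999e+02] F [ 0.9 -0.1  0. ] w 0.0604 q6 1.84
  top [0.5515 0.3432 0.0174] [0.5517 0.3427 0.0345] 2011 [235 231 218]
  top [0.479  0.2698 0.0174] [0.48   0.2699 0.0344] 1551 [170 162 147]
  top [0.4444 0.3497 0.0176] [0.4458 0.3495 0.0344] 1488 [236 173  10]
  top [0.4061 0.2741 0.0178] [0.4077 0.2736 0.0342] 1312 [ 57 126 225]
  top [0.619  0.1544 0.0178] [0.6189 0.1556 0.0424] 2523 [229 221 203]
(0.4792, 0.2695, 0.028, 8.7) -> [-0.049 -0.038  4.117] az -0.002
```

```bash
python3 -m crank '[[[-0.05,-0.04,2.6,0,0,0,0.3],[-0.05,-0.04,2.6,0,0,0,0.3],[-0.05,-0.04,2.6,0,0,0,0.3],[-0.05,-0.04,4.1,0,0,0,0.3],[-0.05,-0.04,4.1,0,0,0,0.3],[-0.05,-0.04,4.1,0,0,0,0.3],[-0.05,-0.04,4.1,0,0,0,-1],[-0.05,-0.04,4.1,0,0,0,-1],[-0.05,-0.04,4.1,0,0,0,-1],[-0.05,-0.04,4.1,0,0,0,-1],[-0.05,-0.04,4.1,0,0,0,-1]]]'
python3 -m crank '[[[0,0,-4,0,0,0,-1],[0,0,-4,0,0,0,-1],[0,0,-4,0,0,0,-1],[5.45,6.85,-4,0,0,0,-1],[5.45,6.85,-4,0,0,0,-1],[5.45,6.85,-4,0,0,0,-1],[5.45,6.85,-4,0,0,0,-1],[5.45,6.85,-4,0,0,0,-1],[5.45,6.85,-4,0,0,0,-1],[5.45,6.85,-4,0,0,0,-1],[5.45,6.85,-4,0,0,0,-1],[5.45,6.85,-4,0,0,0,-1]]]'
python3 - <<'E'
from h import *
st()
plan((.6717,.0915,.038,8.7),(.6717,.0915,.15,8.7),(.5515,.3432,.15,8.7))
E
```

```text
t: 12.1
ee_pos: [0.479, 0.2707, 0.0297]
tcp_rot: [0.997, 0.077, 0.001, -0.0]
wrist_force: [-1.3, -0.8, 6.2]
grip_width: 0.0338
t: 13.3
ee_pos: [0.6702, 0.0938, 0.1485]
tcp_rot: [0.997, 0.077, -0.0, -0.0]
wrist_force: [-0.1, 0.7, -1.2]
grip_width: 0.0335
t 13.3 p [0.6702 0.0938 0.1485] eul [ 8.8700e+00  4.0000e-02 -1.7997e+02] F [-0.1  0.7 -1.2] w 0.0335 q6 1.48
(0.6717, 0.0915, 0.038, 8.7) -> [0.039 0.084 3.682] az 0.034
(0.6717, 0.0915, 0.15, 8.7) -> [ 0.     0.    -3.733] az 0.0
(0.5515, 0.3432, 0.15, 8.7) -> [-2.691 -8.9   -0.   ] az 0.0
```

```bash
python3 -m crank '[[[0.03,0.06,2.5,0,0,0,-1],[0.03,0.06,2.5,0,0,0,-1],[0.03,0.06,2.5,0,0,0,-1],[0.03,0.06,3.67,0,0,0,-1],[0.03,0.06,3.67,0,0,0,-1],[0.03,0.06,3.67,0,0,0,-1],[0.03,0.06,3.67,0,0,0,0],[0.03,0.06,3.67,0,0,0,0],[0.03,0.06,3.67,0,0,0,0]]]'
python3 -m crank '[[[0,0,-3.75,0,0,0,0],[0,0,-3.75,0,0,0,0],[0,0,-3.75,0,0,0,0],[-2.7,-8.9,-3.75,0,0,0,0.3],[-2.7,-8.9,-3.75,0,0,0,0.3],[-2.7,-8.9,-3.75,0,0,0,0.3],[-2.7,-8.9,-3.75,0,0,0,0.3],[-2.7,-8.9,-3.75,0,0,0,0.3],[-2.7,-8.9,-3.75,0,0,0,0.3],[-2.7,-8.9,-3.75,0,0,0,0.3],[-2.7,-8.9,-3.75,0,0,0,0.3],[-2.7,-8.9,-3.75,0,0,0,0.3]]]'
python3 - <<'E'
from h import *
st();c=cam("wrist");tops(c,.034,.005,(.5,.33),.15,1000)
tops(c,.042,.004,(.64,.12),.08,400)
plan((.5515,.3432,.028,8.7))
E
```

```text
t: 14.2
ee_pos: [0.6731, 0.0907, 0.0399]
tcp_rot: [0.997, 0.077, 0.001, -0.0]
wrist_force: [-0.2, 0.2, 0.4]
grip_width: 0.0459
t: 15.4
ee_pos: [0.5522, 0.3411, 0.1511]
tcp_rot: [0.997, 0.076, 0.0, 0.0]
wrist_force: [0.3, -0.4, 0.6]
grip_width: 0.0603
t 15.4 p [0.5522 0.3411 0.1511] eul [ 8.7300e+00 -2.0000e-02  1.7998e+02] F [ 0.3 -0.4  0.6] w 0.0603 q6 1.89
  top [0.5516 0.3433 0.0174] [0.5524 0.3434 0.0344] 1570 [167 160 144]
  top [0.6576 0.167  0.0158] [0.6561 0.1727 0.0416] 625 [200 190 172]
  top [0.6188 0.1555 0.0174] [0.6174 0.1623 0.042 ] 1140 [217 207 188]
(0.5515, 0.3432, 0.028, 8.7) -> [-0.018 -0.083  4.102] az -0.001
```

```bash
python3 -m crank '[[[-0.02,-0.08,2.6,0,0,0,0.3],[-0.02,-0.08,2.6,0,0,0,0.3],[-0.02,-0.08,2.6,0,0,0,0.3],[-0.02,-0.08,4.1,0,0,0,0.3],[-0.02,-0.08,4.1,0,0,0,0.3],[-0.02,-0.08,4.1,0,0,0,0.3],[-0.02,-0.08,4.1,0,0,0,-1],[-0.02,-0.08,4.1,0,0,0,-1],[-0.02,-0.08,4.1,0,0,0,-1],[-0.02,-0.08,4.1,0,0,0,-1],[-0.02,-0.08,4.1,0,0,0,-1]]]'
python3 -m crank '[[[0,0,-4,0,0,0,-1],[0,0,-4,0,0,0,-1],[0,0,-4,0,0,0,-1],[1.22,8.9,-4,0,0,0,-1],[1.22,8.9,-4,0,0,0,-1],[1.22,8.9,-4,0,0,0,-1],[1.22,8.9,-4,0,0,0,-1],[1.22,8.9,-4,0,0,0,-1],[1.22,8.9,-4,0,0,0,-1],[1.22,8.9,-4,0,0,0,-1],[1.22,8.9,-4,0,0,0,-1],[1.22,8.9,-4,0,0,0,-1]]]'
python3 - <<'E'
from h import *
st()
plan((.6282,.0849,.038,8.7),(.6282,.0849,.20,8.7))
E
```

```text
t: 16.55
ee_pos: [0.5513, 0.3447, 0.0292]
tcp_rot: [0.997, 0.077, 0.001, -0.0]
wrist_force: [-1.2, -1.6, 5.8]
grip_width: 0.0336
t: 17.75
ee_pos: [0.6271, 0.0874, 0.1478]
tcp_rot: [0.997, 0.077, -0.0, -0.0]
wrist_force: [-0.4, 0.5, -1.0]
grip_width: 0.0336
t 17.75 p [0.6271 0.0874 0.1478] eul [ 8.8500e+00  2.0000e-02 -1.7997e+02] F [-0.4  0.5 -1. ] w 0.0336 q6 1.47
(0.6282, 0.0849, 0.038, 8.7) -> [0.022 0.089 3.659] az 0.029
(0.6282, 0.0849, 0.2, 8.7) -> [ 0.   0.  -5.4] az 0.0
```

```bash
python3 -m crank '[[[0.01,0.06,2.5,0,0,0,-1],[0.01,0.06,2.5,0,0,0,-1],[0.01,0.06,2.5,0,0,0,-1],[0.01,0.06,3.65,0,0,0,-1],[0.01,0.06,3.65,0,0,0,-1],[0.01,0.06,3.65,0,0,0,-1],[0.01,0.06,3.65,0,0,0,0],[0.01,0.06,3.65,0,0,0,0],[0.01,0.06,3.65,0,0,0,0]]]'
python3 -m crank '[[[0,0,-5.4,0,0,0,0],[0,0,-5.4,0,0,0,0],[0,0,-5.4,0,0,0,0],[0,0,-5.4,0,0,0,0],[0,0,-5.4,0,0,0,0]]]'
python3 - <<'E'
from h import *
st();c=cam("wrist");tops(c,.042,.004,(.647,.12),.1,400)
c=cam("top");tops(c,.034,.006,(.48,.2),.25,40)
plan((.563,-.2746,.2,86.7))
E
```

```text
t: 18.65
ee_pos: [0.629, 0.0845, 0.0399]
tcp_rot: [0.997, 0.077, 0.001, 0.0]
wrist_force: [0.4, -0.5, 0.1]
grip_width: 0.0463
t: 19.15
ee_pos: [0.6303, 0.0845, 0.2049]
tcp_rot: [0.997, 0.076, 0.004, 0.0]
wrist_force: [0.6, 0.4, 0.1]
grip_width: 0.0465
t 19.15 p [0.6303 0.0845 0.2049] eul [  8.77  -0.42 179.96] F [0.6 0.4 0.1] w 0.0465 q6 1.47
  top [0.6454 0.1191 0.0931] [0.6159 0.1499 0.0423] 2178 [193 174 148]
  top [0.6736 0.0913 0.0175] [0.6742 0.0914 0.0425] 1287 [174 159 139]
  top [0.66   0.1605 0.0175] [0.6605 0.16   0.0425] 1297 [227 221 205]
  top [0.6299 0.0849 0.0176] [0.6306 0.0852 0.0424] 1165 [174 159 138]
  top [0.4443 0.3517 0.0174] [0.4435 0.3516 0.0341] 116 [207 154  67]
(0.563, -0.2746, 0.2, 86.7) -> [-3.953 11.495 -0.024] az -15.585
```

```bash
python3 -m crank '[[[-3.95,11.5,0,0,0,-15.6,0],[-3.95,11.5,0,0,0,-15.6,0],[-3.95,11.5,0,0,0,-15.6,0],[-3.95,11.5,0,0,0,-15.6,0],[-3.95,11.5,0,0,0,-15.6,0],[-3.95,11.5,0,0,0,-15.6,0],[-3.95,11.5,0,0,0,-15.6,0],[-3.95,11.5,0,0,0,-15.6,0],[-3.95,11.5,0,0,0,-15.6,0],[-3.95,11.5,0,0,0,-15.6,0],[-3.95,11.5,0,0,0,-15.6,0],[-3.95,11.5,0,0,0,-15.6,0]]]'
python3 - <<'E'
from h import *
st();c=cam("wrist");P=c["P"];save(c,"lid")
m=(abs(P[...,2]-.039)<.005)&(np.hypot(P[...,0]-.563,P[...,1]+.2746)<.06);q=P[m];r=cv2.minAreaRect(q[:,:2].astype(np.float32)*1000);print("ridge",r,np.median(q,0))
m=(abs(P[...,2]-.012)<.005)&(np.hypot(P[...,0]-.563,P[...,1]+.2746)<.13);q=P[m];print("lid",cv2.minAreaRect(q[:,:2].astype(np.float32)*1000),np.median(q[:,2]))
E
```

```text
t: 20.45
ee_pos: [0.5627, -0.274, 0.198]
tcp_rot: [0.727, 0.686, -0.001, -0.002]
wrist_force: [-0.2, 1.0, 0.2]
grip_width: 0.0468
t 20.45 p [ 0.5627 -0.274   0.198 ] eul [ 8.6660e+01 -1.0000e-01 -1.7981e+02] F [-0.2  1.   0.2] w 0.0468 q6 -0.48
ridge ((565.1814575195312, -276.4958190917969), (59.673057556152344, 13.456254959106445), 86.51464080810547) [ 0.56510368 -0.27525314  0.0394694 ]
lid ((565.0897216796875, -276.96258544921875), (209.97279357910156, 123.20092010498047), 86.88626861572266) 0.012550917804127648
```

View pics/lid.png

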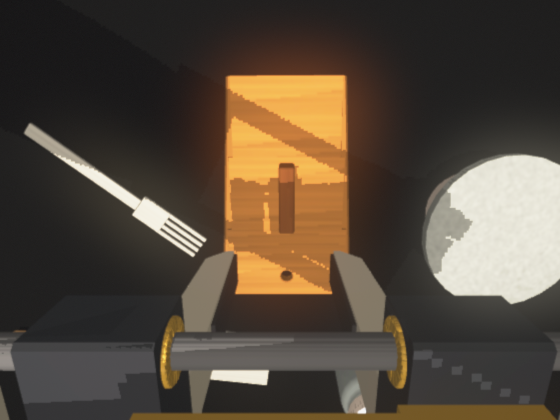

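The lid view shows the ridge at (287,198) and the hole at (287,276) toward the wide end. The ridge centre is (0.5652, -0.2765), yaw about 86.7°, and the 210 x 123 mm outline matches the given size. Grasping.

```bash
python3 - <<'E'
from h import *
plan((.5651,-.2765,.037,86.7))
E
python3 -m crank '[[[-0.08,0.08,4,0,0,0,0],[-0.08,0.08,4,0,0,0,0],[-0.08,0.08,4,0,0,0,0],[-0.08,0.08,5,0,0,0,0],[-0.08,0.08,5,0,0,0,0],[-0.08,0.08,5,0,0,0,0]]]'
python3 - <<'E'
from h import *
st();plan((.5651,-.2765,.0365,86.7))
E
```

```text
(0.5651, -0.2765, 0.037, 86.7) -> [-0.078  0.075  5.385] az -0.004
t: 21.1
ee_pos: [0.5655, -0.2766, 0.05]
tcp_rot: [0.727, 0.687, -0.0, -0.001]
wrist_force: [-0.1, -0.4, 0.6]
grip_width: 0.0466
t 21.1 p [ 0.5655 -0.2766  0.05  ] eul [ 8.676e+01 -5.000e-02 -1.799e+02] F [-0.1 -0.4  0.6] w 0.0466 q6 -0.48
(0.5651, -0.2765, 0.0365, 86.7) -> [ 0.001 -0.012  0.451] az 0.012
```

```bash
python3 -m crank '[[[0,-0.01,0.44,0,0,0,0],[0,-0.01,0.44,0,0,0,0],[0,-0.01,0.44,0,0,0,-1],[0,-0.01,0.44,0,0,0,-1],[0,-0.01,0.44,0,0,0,-1],[0,-0.01,0.44,0,0,0,-1],[0,-0.01,0.44,0,0,0,-1],[0,-0.01,0.44,0,0,0,-1],[0,-0.01,0.44,0,0,0,-1]]]'
python3 - <<'E'
from h import *
st()
E
python3 -m crank '[[[0,0,-2,0,0,0,-1],[0,0,-2,0,0,0,-1],[0,0,-4,0,0,0,-1],[0,0,-4,0,0,0,-1],[0,0,-4,0,0,0,-1],[0,0,-4,0,0,0,-1],[0,0,-4,0,0,0,-1]]]'
python3 - <<'E'
from h import *
B=np.array([.6469,.1080]);t=np.radians(98.7);ex=np.array([np.cos(t),np.sin(t)])
p=B-.1*ex;print(p)
st();plan((*p,.157,98.7),(*p,.09,98.7))
E
```

```text
t: 22.0
ee_pos: [0.5657, -0.2773, 0.0375]
tcp_rot: [0.727, 0.687, -0.0, 0.0]
wrist_force: [-2.6, -0.3, 4.3]
grip_width: 0.0138
t 22.0 p [ 0.5657 -0.2773  0.0375] eul [8.678e+01 1.000e-02 1.800e+02] F [-2.6 -0.3  4.3] w 0.0138 q6 -0.48
t: 22.7
ee_pos: [0.5643, -0.2764, 0.1542]
tcp_rot: [0.727, 0.687, -0.001, -0.002]
wrist_force: [0.0, 0.6, -1.6]
grip_width: 0.0139
[0.66202608 0.00915061]
t 22.7 p [ 0.5643 -0.2764  0.1542] eul [ 8.6780e+01 -1.2000e-01 -1.7978e+02] F [ 0.   0.6 -1.6] w 0.0139 q6 -0.48
(np.float64(0.6620260820247219), np.float64(0.00915061131913164), 0.157, 98.7) -> [ 9.685  2.717 -0.093] az -2.384
(np.float64(0.6620260820247219), np.float64(0.00915061131913164), 0.09, 98.7) -> [ 0.    -0.     2.233] az 0.0
```

```bash
python3 -m crank '[[[8.8,2.75,0,0,0,-2.38,-1],[8.8,2.75,0,0,0,-2.38,-1],[8.8,2.75,0,0,0,-2.38,-1],[8.8,2.75,0,0,0,-2.38,-1],[8.8,2.75,0,0,0,-2.38,-1],[8.8,2.75,0,0,0,-2.38,-1],[8.8,2.75,0,0,0,-2.38,-1],[8.8,2.75,0,0,0,-2.38,-1],[8.8,2.75,0,0,0,-2.38,-1],[8.8,2.75,0,0,0,-2.38,-1],[8.8,2.75,0,0,0,-2.38,-1]]]'
python3 - <<'E'
from h import *
B=np.array([.6469,.1080]);t=np.radians(98.7);ex=np.array([np.cos(t),np.sin(t)])
p=B-.125*ex;print(p)
st();c=cam("wrist");save(c,"over");P=c["P"];s=env.observe();z0=s["ee_pos"][2]-.0375
o=np.array(s["ee_pos"][:2])
def axes(q,th,name):
    for it in range(3):
        e=np.array([np.cos(th),np.sin(th)]);n=np.array([-e[1],e[0]]);X=(q-o)@e;Y=(q-o)@n
        b=[(x,Y[abs(X-x)<.004].min(),Y[abs(X-x)<.004].max()) for x in np.arange(X.min()+.01,X.max()-.01,.008) if (abs(X-x)<.004).sum()>5]
        b=np.array(b);l=np.polyfit(b[:,0],b[:,1],1);h=np.polyfit(b[:,0],b[:,2],1);th+=np.arctan((l[0]+h[0])/2)
    print(name,"yaw",np.degrees(th),"slopes",l[0],h[0],"lateral",(l[1]+h[1])/2,"width0",h[1]-l[1],"X",X.min(),X.max())
d=np.hypot(P[...,0]-o[0],P[...,1]-o[1])
m=(abs(P[...,2]-z0-.012)<.006)&(d<.13);axes(P[m][:,:2],t,"lid");print(np.median(P[m][:,2])-z0)
m=(abs(P[...,2]-.063)<.004)&(np.hypot(P[...,0]-B[0],P[...,1]-B[1])<.14);axes(P[m][:,:2],t,"rails")
plan((*p,.157,98.7),(*p,.12,98.7),(*p,.09,98.7))
E
```

```text
t: 23.8
ee_pos: [0.6626, -0.0195, 0.1571]
tcp_rot: [0.652, 0.758, -0.0, -0.0]
wrist_force: [0.5, 0.3, -1.2]
grip_width: 0.0138
[ 0.6658076  -0.01556174]
t 23.8 p [ 0.6626 -0.0195  0.1571] eul [  98.58    0.   -179.99] F [ 0.5  0.3 -1.2] w 0.0138 q6 -0.26
lid yaw 98.57951553709637 slopes -0.2799540070109246 0.27995736516352615 lateral -0.00012796036732603405 width0 0.08391405247407235 X -0.09623252274147602 0.10549634196926852
0.012349645018055744
rails yaw 96.86051888052845 slopes -0.26940853432750583 0.2588406488357238 lateral -0.0006577852208603553 width0 0.06576046000622096 X 0.114487575375769 0.13942090404283547
(np.float64(0.6658076025309024), np.float64(-0.015561735851085445), 0.157, 98.7) -> [0.108 0.122 0.008] az -0.021
(np.float64(0.6658076025309024), np.float64(-0.015561735851085445), 0.12, 98.7) -> [ 0.    -0.     1.233] az 0.0
(np.float64(0.6658076025309024), np.float64(-0.015561735851085445), 0.09, 98.7) -> [ 0. -0.  1.] az 0.0<stdin>:10: RankWarning: Polyfit may be poorly conditioned
<stdin>:10: RankWarning: Polyfit may be poorly conditioned
<stdin>:10: RankWarning: Polyfit may be poorly conditioned
<stdin>:10: RankWarning: Polyfit may be poorly conditioned
<stdin>:10: RankWarning: Polyfit may be poorly conditioned
<stdin>:10: RankWarning: Polyfit may be poorly conditioned
```

View pics/over.png

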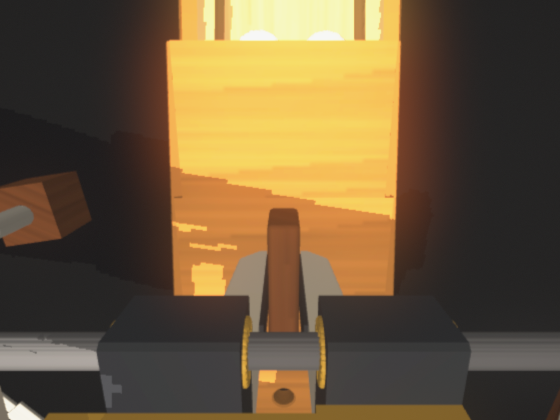

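The lid is held centred with its hole at (283,397) toward the mouth end. The tins and cavity show at the top. I'll recheck the lid's taper, tilt and lateral offset using only unoccluded points.

Run:
```python
from h import *
B=np.array([.6469,.1080]);t=np.radians(98.7);e=np.array([np.cos(t),np.sin(t)]);n=np.array([-e[1],e[0]])
c=cam("wrist");P=c["P"];X=(P[...,:2]-B)@e;Y=(P[...,:2]-B)@n;Z=P[...,2]
print("cam depth rng",np.nanmin(c["depth"][41:200,200:360]),c["depth"][60,280],c["depth"][250,200])
m=(Z>.115)&(Z<.145)&(X<-.02)&(X>-.10)&(abs(Y)<.075)
for x in np.arange(-.1,-.02,.01):
    k=m&(abs(X-x)<.005);print(round(x,3),k.sum(),np.round([Y[k].min(),Y[k].max(),(Y[k].min()+Y[k].max())/2],4))
A=np.c_[X[m],Y[m],np.ones(m.sum())];f=np.linalg.lstsq(A,Z[m],rcond=None)[0];print("tilt deg",np.degrees(f[:2]),"Xmax",X[m&(abs(Y)<.04)].max())
m=(abs(Z-.063)<.004)&(abs(X)<.11)&(abs(Y)<.08)
for x in np.arange(-.02,.03,.01):
  k=m&(abs(X-x)<.005)
  if k.sum()>4: print("rail",x,k.sum(),np.unique(np.round(Y[k],3)))
```

```text
cam depth rng 0.0 0.15681344 0.18337741
-0.1 2320 [-0.0547  0.0609  0.0031]
-0.09 4550 [-0.0535  0.061   0.0038]
-0.08 4700 [-0.0542  0.0605  0.0031]
-0.07 4882 [-0.0529  0.06    0.0036]
-0.06 5062 [-0.0525  0.0591  0.0033]
-0.05 5332 [-0.0519  0.0588  0.0034]
-0.04 5536 [-0.0514  0.0578  0.0032]
-0.03 5814 [-0.0505  0.0573  0.0034]
tilt deg [-0.03633532 -0.01513491] Xmax -0.02257436218469893
rail -0.01 434 [-0.068 -0.067 -0.066 -0.065 -0.064 -0.063 -0.062 -0.061 -0.06  -0.059
 -0.058 -0.057  0.055  0.056  0.057  0.058  0.059  0.06   0.061  0.062
  0.063  0.064  0.065  0.066]
rail 0.0 611 [-0.067 -0.066 -0.065 -0.064 -0.063 -0.062 -0.061 -0.06  -0.059 -0.058
 -0.057 -0.056  0.055  0.056  0.057  0.058  0.059  0.06   0.061  0.062
  0.063  0.064  0.065  0.066]
rail 0.009999999999999998 261 [-0.065 -0.064 -0.063 -0.062 -0.061 -0.06  -0.059 -0.058 -0.057 -0.056
  0.054  0.055  0.056  0.057  0.058  0.059  0.06   0.061  0.062  0.063
  0.065]
```

Taper slopes are ±0.06, tilt is under 0.1° and yaw agrees. The lid sits 3.9 mm off the rails' midline, so I'll shift it by that and lower.

```bash
python3 -m crank '[[[0,0.13,0,0,0,-0.02,-1],[0,0.13,0.6,0,0,-0.02,-1],[0,0.13,1.2,0,0,-0.02,-1],[0,0.13,1.6,0,0,-0.02,-1],[0,0.13,1.8,0,0,-0.02,-1],[0,0.13,1.95,0,0,-0.02,-1],[0,0.13,2.05,0,0,-0.02,-1],[0,0.13,2.05,0,0,-0.02,-1],[0,0.13,2.05,0,0,-0.02,-1]]]'
python3 - <<'E'
from h import *
st()
E
```

```text
t: 24.8
ee_pos: [0.6671, -0.0177, 0.0965]
tcp_rot: [0.651, 0.759, 0.0, 0.0]
wrist_force: [0.6, -0.1, -1.4]
grip_width: 0.0138
t 24.8 p [ 0.6671 -0.0177  0.0965] eul [9.8780e+01 1.0000e-02 1.7994e+02] F [ 0.6 -0.1 -1.4] w 0.0138 q6 -0.26
```

```bash
python3 -m crank '[[[0,0,0.15,0,0,0,-1],[0,0,0.28,0,0,0,-1],[0,0,0.34,0,0,0,-1],[0,0,0.37,0,0,0,-1],[0,0,0.37,0,0,0,-1],[0,0,0.37,0,0,0,-1]]]'
python3 - <<'E'
from h import *
B=np.array([.6469,.1080]);t=np.radians(98.7);e=np.array([np.cos(t),np.sin(t)]);n=np.array([-e[1],e[0]])
st();p=np.array(env.observe()["ee_pos"][:2])-B;print("box xy",p@e,p@n)
E
```

```text
t: 25.4
ee_pos: [0.6667, -0.0177, 0.0855]
tcp_rot: [0.651, 0.759, -0.0, -0.0]
wrist_force: [-3.2, -0.4, 4.3]
grip_width: 0.0138
t 25.4 p [ 0.6667 -0.0177  0.0855] eul [  98.78    0.   -180.  ] F [-3.2 -0.4  4.3] w 0.0138 q6 -0.26
box xy -0.1272632810670075 -0.0005274097462881676
```

```bash
python3 -m crank '[[[0.2,-0.01,-0.02,0,0,0,-1],[0.4,-0.01,-0.02,0,0,0,-1],[0.6,-0.01,-0.02,0,0,0,-1],[0.8,-0.01,-0.02,0,0,0,-1],[1.0,-0.01,-0.02,0,0,0,-1],[1.2,-0.01,-0.02,0,0,0,-1],[1.4,-0.01,-0.02,0,0,0,-1],[1.6,-0.01,-0.02,0,0,0,-1],[1.8,-0.01,-0.02,0,0,0,-1],[2,-0.01,-0.02,0,0,0,-1],[2,-0.01,-0.02,0,0,0,-1]]]'
cat >> h.py <<'E'
def bx():
    B=np.array([.6469,.1080]);t=np.radians(98.7);e=np.array([np.cos(t),np.sin(t)]);n=np.array([-e[1],e[0]])
    s=env.observe();p=np.array(s["ee_pos"][:2])-B;f=np.array(s["wrist_force"]);print("box xy mm",np.round([1e3*p@e,1e3*p@n],2),"F ex,ey,z",np.round([f[:2]@e,f[:2]@n,f[2]],1))
E
python3 - <<'E'
from h import *
st();bx()
E
```

```text
t: 26.5
ee_pos: [0.6573, 0.0428, 0.0855]
tcp_rot: [0.651, 0.759, 0.0, -0.0]
wrist_force: [0.2, -0.3, 5.2]
grip_width: 0.0138
t 26.5 p [0.6573 0.0428 0.0855] eul [ 9.8820e+01 -5.0000e-02  1.7998e+02] F [ 0.2 -0.3  5.2] w 0.0138 q6 -0.17
box xy mm [-65.98  -0.4 ] F ex,ey,z [-0.3 -0.1  5.2]
```

```bash
python3 -m crank '[[[0.2,0,0,0,0,0,-1],[0.4,0,0,0,0,0,-1],[0.6,0,0,0,0,0,-1],[0.8,0,0,0,0,0,-1],[1.0,0,0,0,0,0,-1],[1.2,0,0,0,0,0,-1],[1.35,0,0,0,0,0,-1],[1.5,0,0,0,0,0,-1],[1.5,0,0,0,0,0,-1]]]'
python3 - <<'E'
from h import *
st();bx()
E
```

```text
t: 27.4
ee_pos: [0.6504, 0.0869, 0.0855]
tcp_rot: [0.651, 0.759, 0.0, 0.0]
wrist_force: [0.9, -1.4, 5.5]
grip_width: 0.0137
t 27.4 p [0.6504 0.0869 0.0855] eul [ 9.8800e+01 -1.0000e-02  1.7998e+02] F [ 0.9 -1.4  5.5] w 0.0137 q6 -0.1
box xy mm [-21.44  -0.3 ] F ex,ey,z [-1.5 -0.6  5.5]
```

```bash
python3 -m crank '[[[0.15,0,0,0,0,0,-1],[0.3,0,0,0,0,0,-1],[0.4,0,0,0,0,0,-1],[0.5,0,0,0,0,0,-1],[0.56,0,0,0,0,0,-1],[0.6,0,0,0,0,0,-1],[0.6,0,0,0,0,0,-1]]]'
python3 - <<'E'
from h import *
st();bx()
E
```

```text
t: 28.1
ee_pos: [0.6479, 0.1039, 0.0856]
tcp_rot: [0.651, 0.759, 0.0, 0.0]
wrist_force: [0.7, -3.0, 4.6]
grip_width: 0.0138
t 28.1 p [0.6479 0.1039 0.0856] eul [9.8770e+01 2.0000e-02 1.7997e+02] F [ 0.7 -3.   4.6] w 0.0138 q6 -0.07
box xy mm [-4.16 -0.33] F ex,ey,z [-3.1 -0.2  4.6]
```

```bash
for i in 1; do python3 -m crank '[[[0.03,0,0,0,0,0,-1],[0.06,0,0,0,0,0,-1],[0.09,0,0,0,0,0,-1],[0.1,0,0,0,0,0,-1],[0.1,0,0,0,0,0,-1]]]'; done
python3 -c "from h import *;bx()"
python3 -m crank '[[[0.02,0,0,0,0,0,-1],[0.03,0,0,0,0,0,-1],[0.03,0,0,0,0,0,-1],[0.03,0,0,0,0,0,-1]]]'
python3 -c "from h import *;bx()"
```

```text
t: 28.6
ee_pos: [0.6476, 0.1063, 0.0855]
tcp_rot: [0.651, 0.759, -0.0, 0.001]
wrist_force: [1.6, -6.1, 4.3]
grip_width: 0.0136
box xy mm [-1.76 -0.43] F ex,ey,z [-6.3 -0.7  4.3]
t: 29.0
ee_pos: [0.6476, 0.1064, 0.0856]
tcp_rot: [0.651, 0.759, -0.0, 0.001]
wrist_force: [2.7, -9.7, 3.6]
grip_width: 0.0136
box xy mm [-1.71 -0.45] F ex,ey,z [-10.   -1.2   3.6]
```

```bash
python3 -m crank '[[[0.02,0,0,0,0,0,-1],[0.04,0,0,0,0,0,-1],[0.04,0,0,0,0,0,-1],[0.04,0,0,0,0,0,-1]]]'
python3 -c "from h import *;bx()"
python3 -m crank '[[[0.02,0,0,0,0,0,-1],[0.04,0,0,0,0,0,-1],[0.04,0,0,0,0,0,-1],[0.04,0,0,0,0,0,-1]]]'
python3 -c "from h import *;bx()"
```

```text
t: 29.4
ee_pos: [0.6476, 0.1064, 0.0855]
tcp_rot: [0.651, 0.759, -0.001, 0.002]
wrist_force: [2.9, -13.8, 4.3]
grip_width: 0.0141
box xy mm [-1.64 -0.44] F ex,ey,z [-14.1  -0.8   4.3]
t: 29.8
ee_pos: [0.6476, 0.1065, 0.0856]
tcp_rot: [0.652, 0.759, -0.001, 0.002]
wrist_force: [3.0, -18.2, 4.9]
grip_width: 0.0136
box xy mm [-1.56 -0.46] F ex,ey,z [-18.5  -0.2   4.9]
```

```bash
python3 -m crank '[[[0.02,0,0,0,0,0,-1],[0.02,0,0,0,0,0,-1],[0.02,0,0,0,0,0,-1]]]'
python3 -c "from h import *;bx()"
python3 -m crank '[[[-0.12,0,0,0,0,0,-1],[-0.12,0,0,0,0,0,-1],[-0.12,0,0,0,0,0,0],[-0.12,0,0,0,0,0,0],[-0.12,0,0,0,0,0,0],[-0.12,0,-2,0,0,0,0],[-0.12,0,-4,0,0,0,0],[-0.12,0,-5,0,0,0,0],[-0.12,0,-5,0,0,0,0],[-0.12,0,-5,0,0,0,0]]]'
python3 - <<'E'
from h import *
bx();c=cam("wrist");save(c,"home");P=c["P"]
B=np.array([.6469,.1080]);t=np.radians(98.7);e=np.array([np.cos(t),np.sin(t)]);n=np.array([-e[1],e[0]])
X=(P[...,:2]-B)@e;Y=(P[...,:2]-B)@n;Z=P[...,2]
for nm,z in(("lid",.060),("rail",.0635)):
    m=(abs(Z-z)<.0016)&(abs(X)<.13)&((abs(Y)<.045) if nm=="lid" else (abs(Y)>.05)&(abs(Y)<.08))
    print(nm,m.sum(),"x range",np.round(np.percentile(X[m],[.2,99.8]),4))
m=(abs(Z-.087)<.003)&(abs(X)<.06)&(abs(Y)<.03);r=cv2.minAreaRect(np.c_[X[m],Y[m]].astype(np.float32)*1000);print("ridge in box",r,np.median(Z[m]))
E
```

```text
t: 30.1
ee_pos: [0.6475, 0.1066, 0.0855]
tcp_rot: [0.652, 0.759, -0.002, 0.002]
wrist_force: [3.2, -18.5, 4.2]
grip_width: 0.0139
box xy mm [-1.49 -0.43] F ex,ey,z [-18.8  -0.3   4.2]
t: 31.1
ee_pos: [0.648, 0.1078, 0.2373]
tcp_rot: [0.651, 0.759, 0.001, 0.001]
wrist_force: [-1.0, -0.6, -1.0]
grip_width: 0.0467
box xy mm [-0.4  -1.08] F ex,ey,z [-0.4  1.1 -1. ]
lid 19003 x range [-0.1063  0.103 ]
rail 3048 x range [-0.059   0.1029]
ridge in box ((-0.9222202301025391, -0.8602967262268066), (13.999466896057129, 59.471214294433594), 89.76402282714844) 0.08739823411438793
```

View pics/home.png

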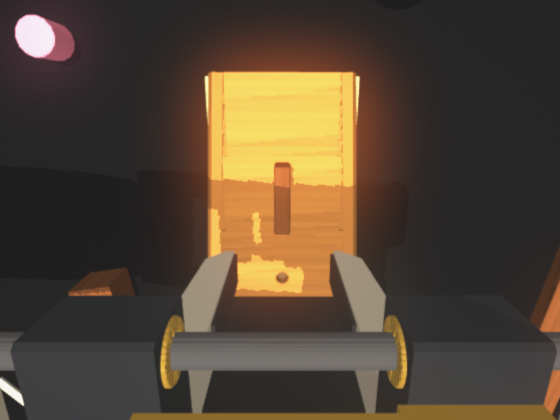

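The lid's narrow end (0.103) is flush with the rails' end (0.103), and it took about 19 N without moving, so it is wedged. The hole is at (282,277). Next I'll measure the hole and move over the pin.

Run:
```python
from h import *
c=cam("wrist");g=cv2.cvtColor(c["frame"],cv2.COLOR_RGB2GRAY)[266:288,270:295].astype(float)
w=np.clip(np.median(g)*.75-g,0,None);v,u=np.nonzero(w>0);ww=w[v,u];u0=270+(u*ww).sum()/ww.sum();v0=266+(v*ww).sum()/ww.sum()
print("hole px",u0,v0,len(u),"world",atz(c,u0,v0,.059))
B=np.array([.6469,.1080]);t=np.radians(98.7);e=np.array([np.cos(t),np.sin(t)]);print("pred",B-.085*e, "pred-0.9mm",B-.0859*e+.0008*np.array([e[1],-e[0]]))
plan((.4703,-.0475,.2,98.7))
```

```text
hole px 283.4687877567459 279.7861457913814 95 world [0.66055545 0.02135656 0.059     ]
pred [0.65975717 0.02397802] pred-0.9mm [0.6606841  0.02320938]
(0.4703, -0.0475, 0.2, 98.7) -> [-4.206 -6.585  1.111] az 0.02
```

```bash
python3 -m crank '[[[-4.2,-6.6,1.1,0,0,0,-0.2],[-4.2,-6.6,1.1,0,0,0,-0.2],[-4.2,-6.6,1.1,0,0,0,-0.2],[-4.2,-6.6,1.1,0,0,0,-0.2],[-4.2,-6.6,1.1,0,0,0,-0.2],[-4.2,-6.6,1.1,0,0,0,-0.2],[-4.2,-6.6,1.1,0,0,0,-0.2],[-4.2,-6.6,1.1,0,0,0,-0.2],[-4.2,-6.6,1.1,0,0,0,-0.2]]]'
python3 - <<'E'
from h import *
st();c=cam("wrist");tops(c,.0795,.004,(.47,-.0475),.04,20);tops(c,.045,.003,(.47,-.0475),.05,100)
plan((.4703,-.0475,.071,98.7))
E
```

```text
t: 32.1
ee_pos: [0.4713, -0.0469, 0.202]
tcp_rot: [0.65, 0.76, -0.0, -0.0]
wrist_force: [-0.6, 0.0, 0.8]
grip_width: 0.0374
t 32.1 p [ 0.4713 -0.0469  0.202 ] eul [ 9.8850e+01 -2.0000e-02 -1.7998e+02] F [-0.6  0.   0.8] w 0.0374 q6 -0.36
  top [ 0.4714 -0.0485  0.0079] [ 0.4714 -0.0482  0.0793] 324 [213 203 183]
  top [ 0.4714 -0.0486  0.0308] [ 0.471  -0.0467  0.0456] 2057 [145  89  56]
(0.4703, -0.0475, 0.071, 98.7) -> [-0.014 -0.035  4.369] az 0.03
```

```bash
python3 -m crank '[[[-0.05,0,3,0,0,0.03,-0.2],[-0.05,0,3,0,0,0.03,-0.2],[-0.05,0,3,0,0,0.03,-0.2],[-0.05,0,4,0,0,0.03,-0.2],[-0.05,0,4.33,0,0,0.03,-0.2],[-0.05,0,4.33,0,0,0.03,-0.2],[-0.05,0,4.33,0,0,0.03,-0.2],[-0.05,0,4.33,0,0,0.03,-1],[-0.05,0,4.33,0,0,0.03,-1],[-0.05,0,4.33,0,0,0.03,-1],[-0.05,0,4.33,0,0,0.03,-1],[-0.05,0,4.33,0,0,0.03,-1]]]'
python3 -c "from h import *;st()"
python3 -m crank '[[[0,0,-1,0,0,0,-1],[0,0,-2,0,0,0,-1],[0,0,-3,0,0,0,-1],[0,0,-3.6,0,0,0,-1],[0,0,-3.6,0,0,0,-1],[0,0,-3.6,0,0,0,-1]]]'
python3 - <<'E'
from h import *
st();B=np.array([.6469,.1080]);t=np.radians(98.7);e=np.array([np.cos(t),np.sin(t)])
c=cam("wrist");save(c,"pin",1)
plan((.6604,.0232,.175,98.7))
E
```

```text
t: 33.35
ee_pos: [0.4715, -0.0492, 0.0731]
tcp_rot: [0.652, 0.758, 0.0, 0.001]
wrist_force: [-0.1, -0.4, 5.1]
grip_width: 0.0155
t 33.35 p [ 0.4715 -0.0492  0.0731] eul [9.8630e+01 2.0000e-02 1.7994e+02] F [-0.1 -0.4  5.1] w 0.0155 q6 -0.36
t: 33.95
ee_pos: [0.4707, -0.0491, 0.1797]
tcp_rot: [0.652, 0.758, -0.0, -0.0]
wrist_force: [-0.5, 0.3, -2.2]
grip_width: 0.0153
t 33.95 p [ 0.4707 -0.0491  0.1797] eul [  98.63   -0.   -179.99] F [-0.5  0.3 -2.2] w 0.0153 q6 -0.36
(0.6604, 0.0232, 0.175, 98.7) -> [1.426 6.63  0.127] az -0.014
```

```bash
python3 -m crank '[[[-0.6,6.6,0,0,0,0,-1],[-0.6,6.6,0,0,0,0,-1],[-0.6,6.6,0,0,0,0,-1],[-0.6,6.6,0,0,0,0,-1],[-0.6,6.6,0,0,0,0,-1],[-0.6,6.6,0,0,0,0,-1],[-0.6,6.6,0,0,0,0,-1],[-0.6,6.6,0,0,0,0,-1]]]'
python3 - <<'E'
from h import *
st();c=cam("wrist");save(c,"hole",1.3)
P=c["P"];K=np.array(c["K"]);
# project predicted hole
M=np.linalg.inv(c["M"]);x=M@np.array([.6604,.0232,.06,1]);x=K@x[:3];print("pred px",x[:2]/x[2])
cu,cv=(x[:2]/x[2]).round().astype(int)
g=cv2.cvtColor(c["frame"],cv2.COLOR_RGB2GRAY);print(g[cv-14:cv+15:2,cu-16:cu+17:2])
E
```

```text
t: 34.8
ee_pos: [0.6684, -0.0373, 0.1811]
tcp_rot: [0.652, 0.758, 0.0, 0.0]
wrist_force: [0.0, 1.0, -0.3]
grip_width: 0.0153
t 34.8 p [ 0.6684 -0.0373  0.1811] eul [9.8620e+01 1.0000e-02 1.7996e+02] F [ 0.   1.  -0.3] w 0.0153 q6 -0.28
pred px [284.49936777 129.54236694]
[[212 211 207 205 205 205 205 205 205 206 206 206 206 206 206 206 206]
 [205 206 203 203 203 203 202 204 203 204 203 204 204 203 204 204 204]
 [208 209 209 209 209 209 206 202 197 193 202 208 210 209 210 210 209]
 [213 212 212 212 212 208 189 196 200 202 198 195 211 212 212 212 212]
 [213 213 213 213 210 187 200 203 206 211 215 206 200 213 213 213 213]
 [212 212 213 212 197 196 201 202 205 211 218 237 231 209 213 213 212]
 [211 212 212 210 183 199 201 202 207 216 241 242 239 197 212 212 212]
 [210 210 211 208 178 198 201 202 226 241 242 242 239 194 211 211 211]
 [209 209 209 207 173 189 201 202 226 241 242 242 221 193 210 209 209]
 [207 207 207 207 186 154 195 202 226 241 242 235 171 204 209 209 209]
 [208 208 208 208 205 181 152 185 215 236 233 168 194 209 209 209 209]
 [209 209 209 209 209 206 186 159 154 158 176 195 208 209 209 209 209]
 [205 205 205 205 205 205 204 200 197 198 206 205 205 205 206 205 205]
 [201 201 201 201 201 201 201 201 201 202 202 201 202 202 201 202 201]
 [202 203 203 203 203 203 203 203 203 204 204 204 204 204 204 204 204]]
```

View pics/hole.png

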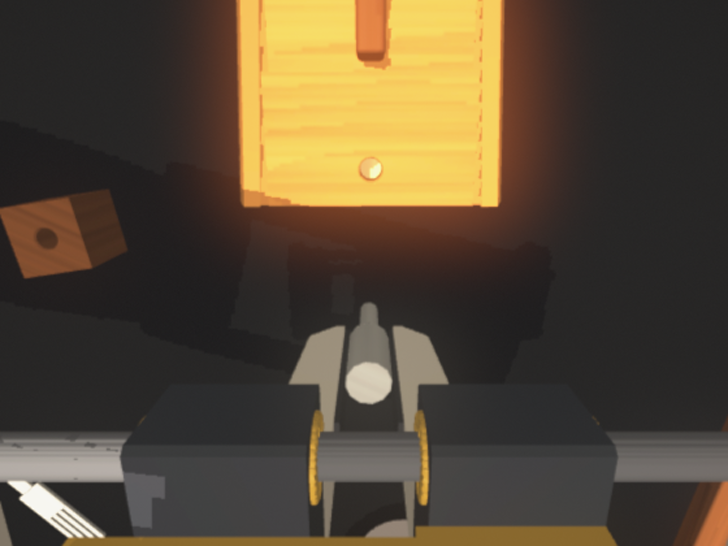

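The view shows the lid's wide end flush with the rails' ends (row 206) and the hole at (371,168). The pin is held upright, head at (369,383).

Run:
```python
from h import *
c=cam("wrist");s=env.observe();p=np.array(s["ee_pos"])
h=atz(c,283.8,294.6,p[2]+.006);print("head-TCP",h-p)
ho=atz(c,285,129.5,.06);print("hole",ho)
a=np.radians(98.62);ex=np.array([np.cos(a),np.sin(a)])
print("ahead",(h-p)[:2]@ex)
q=ho[:2]-(h-p)[:2];print(q);plan((*q,.14,98.7),(*q,.105,98.7),(*q,.088,98.7))
```

```text
head-TCP [4.75031960e-05 4.94587725e-04 6.00000000e-03]
hole [0.66108002 0.02321141 0.06      ]
ahead 0.00048188112157273205
[0.66103252 0.02271682]
(np.float64(0.6610325216870964), np.float64(0.02271682090310225), 0.14, 98.7) -> [2.018 0.042 1.394] az -0.017
(np.float64(0.6610325216870964), np.float64(0.02271682090310225), 0.105, 98.7) -> [ 0.    -0.     1.167] az 0.0
(np.float64(0.6610325216870964), np.float64(0.02271682090310225), 0.088, 98.7) -> [ 0.    -0.     0.567] az 0.0
```

```bash
python3 -m crank '[[[2.02,0.04,0,0,0,-0.02,-1],[2.02,0.04,0,0,0,-0.02,-1],[2.02,0.04,0,0,0,-0.02,-1],[2.02,0.04,1.38,0,0,-0.02,-1],[2.02,0.04,1.38,0,0,-0.02,-1],[2.02,0.04,1.38,0,0,-0.02,-1],[2.02,0.04,1.38,0,0,-0.02,-1],[2.02,0.04,1.38,0,0,-0.02,-1]]]'
python3 - <<'E'
from h import *
st();plan((.6610,.0227,.105,98.7))
E
```

```text
t: 35.7
ee_pos: [0.6626, 0.0224, 0.1411]
tcp_rot: [0.651, 0.759, 0.001, 0.001]
wrist_force: [-0.2, 0.1, -0.3]
grip_width: 0.0153
t 35.7 p [0.6626 0.0224 0.1411] eul [9.8700e+01 4.0000e-02 1.7984e+02] F [-0.2  0.1 -0.3] w 0.0153 q6 -0.2
(0.661, 0.0227, 0.105, 98.7) -> [ 0.019 -0.051  1.203] az 0.0
```

```bash
python3 -m crank '[[[0.02,-0.04,0,0,0,0,-1],[0.02,-0.04,0,0,0,0,-1],[0.02,-0.04,0.3,0,0,0,-1],[0.02,-0.04,0.6,0,0,0,-1],[0.02,-0.04,0.8,0,0,0,-1],[0.02,-0.04,0.8,0,0,0,-1]]]'
python3 -c "from h import *;st();plan((.6610,.0227,.088,98.7))"
```

```text
t: 36.3
ee_pos: [0.6589, 0.0234, 0.1126]
tcp_rot: [0.651, 0.759, -0.001, -0.001]
wrist_force: [0.1, 1.4, -1.0]
grip_width: 0.0155
t 36.3 p [0.6589 0.0234 0.1126] eul [ 9.8730e+01 -4.0000e-02 -1.7981e+02] F [ 0.1  1.4 -1. ] w 0.0155 q6 -0.19
(0.661, 0.0227, 0.088, 98.7) -> [-0.034  0.065  0.82 ] az 0.007
```

```bash
python3 -m crank '[[[0,0.03,0,0,0,0,-1],[0,0.03,0,0,0,0,-1],[0,0.03,0,0,0,0,-1],[0,0.03,0,0,0,0,-1]]]'
python3 -c "from h import *;st();plan((.6610,.0227,.088,98.7))"
```

```text
t: 36.7
ee_pos: [0.6613, 0.0235, 0.1153]
tcp_rot: [0.651, 0.759, 0.0, 0.0]
wrist_force: [-0.2, -0.3, 0.2]
grip_width: 0.0152
t 36.7 p [0.6613 0.0235 0.1153] eul [9.8730e+01 1.0000e-02 1.7996e+02] F [-0.2 -0.3  0.2] w 0.0152 q6 -0.19
(0.661, 0.0227, 0.088, 98.7) -> [-0.023 -0.015  0.912] az 0.006
```

```bash
python3 -m crank '[[[-0.02,-0.01,0.2,0,0,0,-1],[-0.02,-0.01,0.4,0,0,0,-1],[-0.02,-0.01,0.6,0,0,0,-1],[-0.02,-0.01,0.75,0,0,0,-1],[-0.02,-0.01,0.85,0,0,0,-1],[-0.02,-0.01,0.88,0,0,0,-1],[-0.02,-0.01,0.88,0,0,0,-1],[-0.02,-0.01,0.88,0,0,0,-1]]]'
python3 -c "from h import *;st()"
```

```text
t: 37.5
ee_pos: [0.661, 0.0228, 0.0887]
tcp_rot: [0.651, 0.759, 0.0, 0.0]
wrist_force: [0.3, -0.0, 0.2]
grip_width: 0.0156
t 37.5 p [0.661  0.0228 0.0887] eul [ 98.73   0.   179.98] F [ 0.3 -0.   0.2] w 0.0156 q6 -0.2
```

Nearly seated. I'll push the last millimetre until contact shows in the force.

```bash
python3 -m crank '[[[0,0,0.03,0,0,0,-1],[0,0,0.06,0,0,0,-1],[0,0,0.07,0,0,0,-1],[0,0,0.07,0,0,0,-1]]]'
python3 -c "from h import *;st()"
python3 -m crank '[[[0,0,0.03,0,0,0,-1],[0,0,0.05,0,0,0,-1],[0,0,0.05,0,0,0,-1]]]'
python3 -c "from h import *;st()"
```

```text
t: 37.9
ee_pos: [0.6613, 0.0228, 0.0881]
tcp_rot: [0.651, 0.759, 0.0, 0.0]
wrist_force: [-4.7, -0.2, 9.0]
grip_width: 0.0154
t 37.9 p [0.6613 0.0228 0.0881] eul [9.8730e+01 2.0000e-02 1.7994e+02] F [-4.7 -0.2  9. ] w 0.0154 q6 -0.2
t: 38.2
ee_pos: [0.6614, 0.0228, 0.088]
tcp_rot: [0.651, 0.759, 0.0, 0.001]
wrist_force: [-10.3, -0.6, 17.5]
grip_width: 0.0152
t 38.2 p [0.6614 0.0228 0.088 ] eul [9.8740e+01 2.0000e-02 1.7993e+02] F [-10.3  -0.6  17.5] w 0.0152 q6 -0.2
```

```bash
python3 -m crank '[[[0,0,-0.1,0,0,0,-1],[0,0,-0.1,0,0,0,-0.3],[0,0,-0.1,0,0,0,-0.3],[0,0,-0.1,0,0,0,-0.3],[0,0,-0.1,0,0,0,-0.3],[0,0,-1,0,0,0,-0.3],[0,0,-2.5,0,0,0,-0.3],[-2,0,-4,0,0,0,-0.3],[-2,0,-4,0,0,0,-0.3],[-2,0,-4,0,0,0,-0.3],[-2,0,-4,0,0,0,-0.3],[-2,0,-4,0,0,0,-0.3]]]'
python3 - <<'E'
from h import *
st();c=cam("wrist");save(c,"fin");tops(c,.094,.004,(.661,.023),.03,20)
B=np.array([.6469,.1080]);t=np.radians(98.7);e=np.array([np.cos(t),np.sin(t)]);n=np.array([-e[1],e[0]]);P=c["P"]
X=(P[...,:2]-B)@e;Y=(P[...,:2]-B)@n;Z=P[...,2]
for nm,z,k in(("lid",.060,(abs(Y)<.045)),("rail",.0635,(abs(Y)>.058)&(abs(Y)<.08))):
    m=(abs(Z-z)<.002)&(abs(X)<.13)&k;print(nm,m.sum(),"x range",np.round(np.percentile(X[m],[.2,99.8]),4))
E
```

```text
t: 39.4
ee_pos: [0.6687, -0.0355, 0.2022]
tcp_rot: [0.651, 0.759, -0.001, -0.002]
wrist_force: [0.3, 0.2, 0.9]
grip_width: 0.0322
t 39.4 p [ 0.6687 -0.0355  0.2022] eul [ 9.8740e+01 -9.0000e-02 -1.7978e+02] F [0.3 0.2 0.9] w 0.0322 q6 -0.28
  top [0.6617 0.0233 0.0079] [0.6617 0.0233 0.0946] 410 [246 245 241]
lid 16689 x range [-0.1059  0.0041]
rail 3305 x range [-0.1063  0.0032]
```

View pics/fin.png

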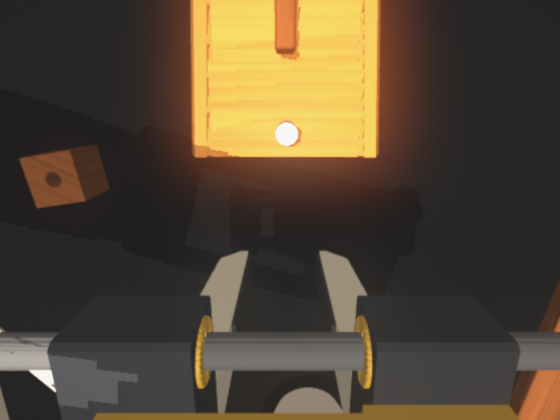

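The pin's head at (287,133) has its top at 94.6 mm against 94 mm expected, so it is seated. The lid's wide end is flush with the rails to within 0.4 mm (row 157). Last check on the counter, then I'll hand in.

```bash
python3 -m crank '[[[0,0,-1,0,0,0,-0.3],[0,0,-1,0,0,0,-0.3],[0,0,-1,0,0,0,-0.3],[0,0,-1,0,0,0,-0.3]]]'
python3 - <<'E'
from h import *
c=cam("top");tops(c,.034,.006,(.5,.2),.27,40)
st();print(env.hand_in())
E
```

```text
t: 39.85
ee_pos: [0.6694, -0.0358, 0.2332]
tcp_rot: [0.651, 0.759, -0.001, -0.001]
wrist_force: [-0.4, 0.5, -1.2]
grip_width: 0.0326
  top [0.7004 0.3242 0.0358] [0.6882 0.3142 0.0341] 46 [41 56 68]
  top [0.4442 0.3509 0.018 ] [0.4439 0.3505 0.034 ] 125 [204 151  65]
  top [0.4059 0.2747 0.0177] [0.4056 0.2742 0.0342] 125 [ 76 124 201]
  top [0.3392 0.2693 0.0177] [0.3388 0.2682 0.0341] 129 [208 159  72]
t 39.9 p [ 0.6692 -0.0359  0.2331] eul [ 9.8760e+01 -5.0000e-02 -1.7986e+02] F [-0.6  0.3 -0.4] w 0.0326 q6 -0.28
the job is handed in; nothing more can be done
None
```

I put all four steel tins in the box, wedged the lid home and seated the locking pin, then handed in at 39.9 s of the 208 s allowed.

- **Tins:** three of the four measured upright in the box (tops at 42 mm). The fourth, at (0.619, 0.154), was measured upright when placed but merged with the box wall in the later reading. A last look found no grey tins left on the counter.
- **Lid:** it held against about 19 N without moving further. Its ends are flush with the rails to within 0.4 mm.
- **Pin:** the head's top measured 94.6 mm, against 94 mm when fully seated. It met the lid firmly when pushed (17.5 N).
- **Disagreements:** two things did not fully line up.
    - The pink lookalike did not show up in the last overhead reading. It was standing in the wrist picture taken once the lid was home, and I never went near it, so the arm was probably blocking the view. I did not confirm this.
    - The wrist and overhead cameras disagreed by about 1 mm on where the box is, within the stated calibration.

I did not re-measure the bowl, fork, jar and the other things at the end. No contact with them showed in the forces.

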